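# Shelve the cuvette, then peel off and present the top sample tray

### The job

Put the cuvette that was left in the top tray back, standing and fully down, into the one rack slot it fits, and let go of it. Then peel the empty top tray off the stack: take it by its corner tab and lift that corner first, while the opposite corner stays down until the tray is clearly tilted, so that the tray below is not dragged along. Finish still holding the top tray in the gripper, level and still, with its middle over the round viewing plate and at least 10 cm above the table; do not tip the cuvette over, and leave the vial, the beaker and the bottle where they stand.

Things in the scene. Friction and masses are not known exactly. Their poses are not given: they have to be found in the camera images.
- cuvette: closed rectangular cuvette, clear glass with a black top 10 mm, 24 x 14 x 46 mm (own x, y, z), about 40 g, standing upright in the top tray near its middle, at any of a range of yaws. Origin: centre of its underside, z up; it stands on the tray floor (3 mm thick). To be gripped across its 14 mm width (own y) by its upper 20 mm, which stand above the tray's rim.
- rack: fixed aluminium block 70 x 170 x 32 mm (own x, y, z), origin at the centre of its underside. Three slots in its top along own y, all 22 mm deep: oblong at y = +55 mm (18 mm along x, 28 mm along y, the cuvette's), small square at y = 0 (14 mm, too small), round at y = -52 mm (26 mm, holds the vial).
- slot (a point): centre of the floor of the rack's oblong slot, 10 mm above the table; axes are the rack's. The cuvette's long side (own x) goes along this point's y, either way round; its underside rests here and it then stands 24 mm out of the rack. The slot is 4 mm larger than the cuvette each way, mouth chamfered 2 mm.
- top_tray: top of four equal nested white trays, pitch 12 mm, each turned half a turn. 150 x 110 mm over the rim (own x, y), 25 high, 3 thick, walls flared 30 degrees, 140 g. Origin: centre of underside, 36 mm up at the start. Tab on an ear off its (+x, +y) corner, pointing away from the robot. Four snap beads on the long rims of the tray below hold its rim, each giving way to about 1 N within 5 mm of lift.
- tab (a point): centre of the top tray's upright tab, in the tray's axes at (87.7, 67.7, 34) mm: the tab is 10 mm thick, 22 mm long in the tray's direction (1, 1) and 18 mm high, from the ear's upper face 9 mm below this point to 9 mm above it. Grip it from above across the 10 mm, closing at right angles to (1, 1).
- far_corner (a point): outer corner of the top tray's rim diagonally across from its tab, on the rim's underside, at (-75, -55, 22) mm in the tray's axes: the corner that stays down and about which the tray is tilted up.
- second_tray: the equal tray directly below, turned half a turn, so its own tab stands at the other end of that diagonal, 12 mm lower; loose, clipped to the tray beneath it by snap beads of about 3 N each. Origin: centre of its underside, 24 mm above the table. It stays in the stack.
- plate: fixed round viewing plate, dark rim and white top, diameter 110 mm, 13 mm high; origin at the centre of its underside.
- vial: amber vial, diameter 19 mm, 50 mm high, standing in the rack's round slot. Bystander.
- beaker: open glass beaker, diameter 60 mm, 75 mm high, beyond the viewing plate. Bystander. Origin: centre of its underside.
- bottle: white bottle with a blue cap, diameter 60 mm, 140 mm high, beyond the rack. Bystander. Origin: centre of its underside.
Things that resemble listed ones, but are neither listed nor needed, are in the scene too. There is more than one size of the plate; the job needs the smallest.

How it is judged:
On the way, in this order (a step that is already met when the one before it is completed fails the run):
1. the cuvette stands fully down in the rack's oblong slot, let go (horizontal distance between cuvette and slot below 0.006 m and z of cuvette in the frame of slot below 0.004 m and angle between cuvette's own z axis and vertical below 0.22 rad and contact force between the fingers and cuvette below 0.1 N), for 0.2 s.
2. the tab corner of the top tray is lifted while the opposite corner is still down in the stack (angle between top_tray's own z axis and vertical above 0.12 rad and z of far_corner in the frame of second_tray below 0.046 m and contact force between the fingers and top_tray above 0.5 N), for 0.05 s.
At the end, for the whole second after the job is handed in: Cuvette upright in its slot (6 mm sideways, 4 mm of the floor, 0.22 rad). Top tray held by the fingers over 90 mm up, tilt under 0.2 rad, middle within 40 mm of the plate's, still, clear of the second tray, which is within 12 mm and 0.06 rad of its place (horizontal distance between cuvette and slot below 0.006 m and z of cuvette in the frame of slot below 0.004 m and angle between cuvette's own z axis and vertical below 0.22 rad and height (world z) of each of top_tray, far_corner above 0.09 m and angle between top_tray's own z axis and vertical below 0.2 rad and horizontal distance between top_tray and plate below 0.04 m and linear speed of top_tray below 0.03 m/s and angular speed of top_tray below 0.2 rad/s and contact force between the fingers and top_tray above 1 N and contact force between top_tray and second_tray below 0.05 N and distance of second_tray from where it was at the start of the episode below 0.012 m and angle between second_tray's own z axis and vertical below 0.06 rad); the arm keeps its last pose, push and grip.
It fails at once if the second tray is dragged out of the stack (distance of second_tray from where it was at the start of the episode above 0.02 m or angle between second_tray's own z axis and vertical above 0.12 rad).
It fails at once if the cuvette is tipped over (angle between cuvette's own z axis and vertical above 0.6 rad).
It fails at once if the vial, beaker or bottle is disturbed (distance of any of vial, beaker, bottle from where it was at the start of the episode above 0.03 m).
It also fails if it takes over 72 s, if anything falls off the work surface, if the arm or the gripper's body presses on something with over 40 N, if the wrist force passes 120 N, or if a joint passes its speed limit or range.

### The arm

A 6-joint arm with a two-finger parallel gripper is mounted at the origin on the work surface. World frame = base frame: x ahead of the robot, y to its left, z up, the work surface at z = 0. Lengths are in m, angles in rad, forces in N, time in s.
With the tool pointing down it reaches from about 0.3 to 0.775 m from the base axis. Payload 14.6 kg.
Tool frame: the origin (TCP) lies midway between the tips of the shut fingers; the grasp point (between the pads) lies 19 mm behind it; z points along the fingers, y is the line along which they close (so a half turn about z gives the same grasp; the last joint's range is limited). The gripper opens to 85 mm and grips with 20 to 120 N. Pads are 22 mm wide; open, the fingers measure 114 mm over their backs; the gripper's body (76 mm by 85 mm) begins 54 mm behind the grasp point. The pads swing forward as they close: fully open they stand 13 mm farther back than shut.
Start: joints at [-1.399, 0.3, 1.521, -0, 1.321, -0.067], TCP at [0.13, -0.534, 0.231] pointing down, gripper open.
Joint ranges: [-3.03, 3.03], [-0.79, 2.21], [0.23, 2.52], [-1.04, 4.18], [0, 3.07], [-2.55, 2.55]. Speed limits (rad/s): [2.22, 2.22, 2.57, 3.14, 3.14, 3.14].

### API

Orientations are given as a 3x3 rotation matrix whose columns are the frame's x, y, z axes.
In Python, from rig import bot gives the robot as it stands.
- The arm moves only by the tool move_arm, never from a script. Its argument "steps" is a list of rows, each a list of 3 entries, a list of its own where there are three numbers: the shift along the tool's x, y, z in mm, then the turn, a rotation vector about the tool's x, y, z in rad, then the closure, from -1 (fully open) to 1 (shut). A call has 1 to 12 rows; each row is the pose to reach, as a shift and turn from the pose commanded when the call began, along the tool's axes at that moment; what a row does not reach only later rows make up. A row lasts 1/12 s, in which the tool goes at most 41.7 mm and 7.16 degrees, less where a joint would pass 70% of its speed; a pose out of reach is approached as far as the arm can. A call with a gripper value outside its range is refused whole. The fingers move at their own pace and stop on an object; "force" is the grip in N (left out, the last holds). Time passes only in rows, so rows that repeat a pose let the fingers close. It gives the time, the measured TCP pose, the force, the opening and the grip force at its end, in the units of the state.
- bot.observe(): the state, without advancing time (a new reading comes with each control period).
- bot.capture(name): name is "side" or "top" or "wrist"; returns the picture (420x560x3 uint8, blue, green, red); there is no depth.
- bot.camera_params(name): a dict with "fx", "fy", "cx", "cy" (pixels), "k1" (the pictures are not rectified: a ray, as slopes to the right and down, at radius r is drawn at 1 + k1 r^2 times it, then the intrinsics apply), "cam_to_world" (4x4, takes a point from camera to world coordinates); the wrist camera has in their place "T_tool_cam" (4x4, takes a point from camera to tool coordinates, whose origin is the TCP and whose axes are the flange's). Camera axes: x right, y up, looking along -z (the intrinsics and any distortion apply to the point x, -y, -z); pixel columns grow to the right and rows downward; lengths in m; the calibration is good to about 2 mm. A picture is of the moment at which its call begins: read the wrist's pose just before it. camera_params takes no time and is no camera call.
- bot.hand_in(): hands the job in; it is judged then, once.
The state is a dict: "t": time; "joint_positions": joint angles; "dq": joint speeds; "tau": joint torques, N m; "tool_pos": TCP position; "tool_rot": TCP orientation; "force": force on the tool from outside, world axes, zero at the start; "wrist_torque": the same for the moment, N m; "gripper_width": opening from 0.0 (shut) to 1.0 (fully open); "grip_force": force on a finger pad.
Only numpy, scipy, OpenCV 4.12 (cv2) and the standard library are available. Lean on these libraries where they do the work, as an engineer would, in place of code of your own. Each camera call takes 0.05 s, during which the arm holds its last target. There are 200 camera calls.

## Working session

There is one attempt and no reset: what is moved stays moved. The work goes in short steps, Python scripts to look and compute and a tool call to move; the robot and the scene stay as the last step left them, time stands still between calls to the robot, and variables do not carry over. Pictures are saved under pics/ and viewed, at most 10 in all, crops included, and the job is handed in when it is done.

Besides the shell and the picture viewer there is one more tool, called after "Call:" in YAML: its name, and indented under it one key for each argument. move_arm: Moves the arm, as the interface text tells. Its arguments: {"type":"object","properties":{"steps":{"type":"array","items":{"type":"array"}},"force":{"type":"number"}},"required":["steps"]}

```bash
mkdir -p pics; ls; cat > h.py <<'E'
import numpy as np, cv2
from rig import bot
def ray(name,uv,st=None):
    p=bot.camera_params(name)
    x,y=(uv[0]-p['cx'])/p['fx'],(uv[1]-p['cy'])/p['fy']
    rd=np.hypot(x,y); r=rd
    for _ in range(30): r=rd/(1+p['k1']*r*r)
    s=r/rd if rd>0 else 1
    d=np.array([x*s,-y*s,-1.])
    if 'cam_to_world' in p: T=np.array(p['cam_to_world'])
    else:
        st=st or bot.observe(); W=np.eye(4); W[:3,:3]=st['tool_rot']; W[:3,3]=st['tool_pos']
        T=W@np.array(p['T_tool_cam'])
    d=T[:3,:3]@d
    return T[:3,3],d/np.linalg.norm(d)
def onz(name,uv,z,st=None):
    o,d=ray(name,uv,st); return o+d*(z-o[2])/d[2]
def proj(name,P,st=None):
    p=bot.camera_params(name)
    if 'cam_to_world' in p: T=np.array(p['cam_to_world'])
    else:
        st=st or bot.observe(); W=np.eye(4); W[:3,:3]=st['tool_rot']; W[:3,3]=st['tool_pos']
        T=W@np.array(p['T_tool_cam'])
    q=np.linalg.inv(T)@np.append(P,1); x,y=q[0]/-q[2],-q[1]/-q[2]; k=1+p['k1']*(x*x+y*y)
    return np.array([p['cx']+p['fx']*x*k,p['cy']+p['fy']*y*k])
E
python3 - <<'E'
from h import *
for n in('top','side','wrist'):
    cv2.imwrite(f'pics/{n}0.png',bot.capture(n)); print(n,bot.camera_params(n))
s=bot.observe();print(s)
E
```

```text
pics
top {'fx': 526.6194185102275, 'fy': 526.6194185102275, 'cx': 275.6770445615355, 'cy': 210.3739698576059, 'k1': -0.1595626368782783, 'cam_to_world': array([[-0.06127273,  0.97517089, -0.21280833,  0.33460924],
       [-0.99811747, -0.06043575,  0.01044224, -0.05422206],
       [-0.00267826,  0.21304753,  0.97703816,  0.96069751],
       [ 0.        ,  0.        ,  0.        ,  1.        ]])}
side {'fx': 417.2414337466835, 'fy': 417.2414337466835, 'cx': 282.9765741705106, 'cy': 205.10669383400227, 'k1': -0.06224761313570312, 'cam_to_world': array([[-0.99941535, -0.00184647, -0.03414028,  0.49203772],
       [-0.02622609, -0.59923114,  0.80014638,  0.55743563],
       [-0.02193537,  0.80057394,  0.59883237,  0.54323917],
       [ 0.        ,  0.        ,  0.        ,  1.        ]])}
wrist {'fx': 337.4902610288252, 'fy': 337.4902610288252, 'cx': 278.1077977378626, 'cy': 212.49706372973495, 'k1': -0.02366055392976994, 'T_tool_cam': array([[-1.46801382e-04,  9.58022240e-01,  2.86693853e-01,
         7.34653190e-02],
       [ 9.99999804e-01, -3.40620723e-05,  6.25871726e-04,
         1
[... 291 characters left out ...]
6,
        1.32068555e+00, -6.65773526e-02]), 'dq': array([-0.00039374, -0.00286811, -0.00167606,  0.00077999,  0.0011318 ,
       -0.00014058]), 'tau': array([ 8.85117897e-04, -5.43667066e+01, -3.61886823e+01, -2.98836062e-05,
        3.18966231e-03,  1.06029267e-05]), 'tool_pos': array([ 0.13005332, -0.53423132,  0.23085395]), 'tool_rot': array([[ 9.71633165e-01,  2.36493071e-01, -1.44645718e-04],
       [ 2.36493107e-01, -9.71632791e-01,  8.53809163e-04],
       [ 6.13774279e-05, -8.63797014e-04, -9.99999625e-01]]), 'force': array([-0.70130602,  0.64009713,  0.31393688]), 'wrist_torque': array([ 0.02092607, -0.01974878, -0.00934504]), 'grip_force': 0.0, 'gripper_width': 1.002750691186939}
```

View pics/top0.png

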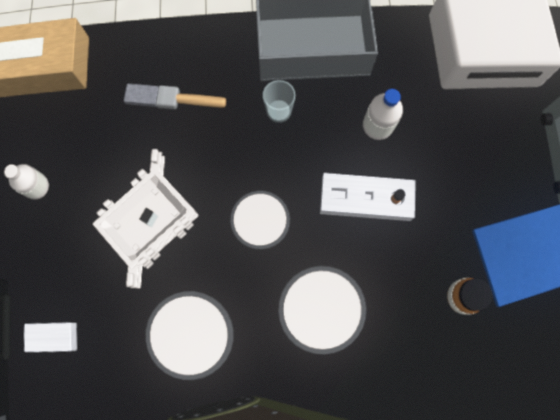

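View pics/side0.png

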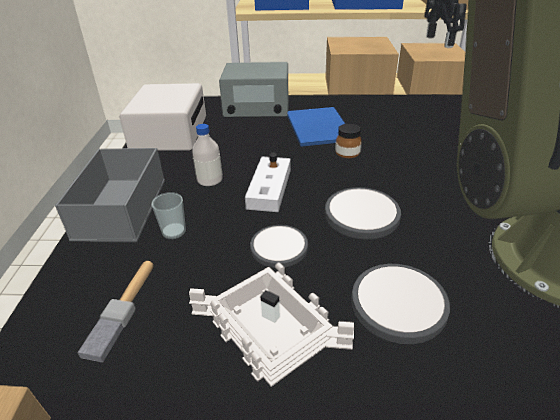

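The top view shows three round plates: small at (260,220), larger at (322,310) and (190,335). The small one is the viewing plate, because the job needs the smallest. The stack is at (147,217) with its far tab near (157,160) and the cuvette's black top at (148,216). The rack is at (368,196), with the oblong slot on its left at (340,193) and the vial at (398,196). Next I measure these and confirm in one enlarged crop.

```bash
python3 - <<'E'
from h import *
im=cv2.imread('pics/top0.png'); sd=cv2.imread('pics/side0.png')
g=cv2.cvtColor(im,cv2.COLOR_BGR2GRAY)
a=cv2.resize(im[140:300,85:205],(450,600),interpolation=cv2.INTER_CUBIC)   # x3.75
b=cv2.resize(im[165:230,310:425],(350,198),interpolation=cv2.INTER_CUBIC)  # x3.04
c=cv2.resize(sd[255:390,180:365],(350,255),interpolation=cv2.INTER_CUBIC)  # x1.89
d=cv2.resize(im[180:255,220:300],(156,146))
o=np.zeros((600,800,3),np.uint8); o[:,:450]=a;o[:198,450:]=b;o[200:455,450:]=c;o[455:600,450:606]=d[:145]
cv2.imwrite('pics/crop1.png',o)
# plates
for box in((225,185,295,255),):
    x0,y0,x1,y1=box; m=(g[y0:y1,x0:x1]>150).astype(np.uint8)
    cs=max(cv2.findContours(m,0,2)[0],key=cv2.contourArea)
    (u,v),ax,an=cv2.fitEllipse(cs); print('plate px',u+x0,v+y0,ax,onz('top',(u+x0,v+y0),.013))
    print('plate diam',np.linalg.norm(onz('top',(u+x0+ax[0]/2,v+y0),.013)-onz('top',(u+x0-ax[0]/2,v+y0),.013)))
# rack
m=(g[160:235,310:430]>100).astype(np.uint8); cs=max(cv2.findContours(m,0,2)[0],key=cv2.contourArea)
print('rack quad',cv2.boxPoints(cv2.minAreaRect(cs))+[310,160])
hull=cv2.convexHull(cs); print(cv2.approxPolyDP(hull,4,True).reshape(-1,2)+[310,160])
# cuvette top in top
def blk(im,box):
    x0,y0,x1,y1=box; g=cv2.cvtColor(im,cv2.COLOR_BGR2GRAY)[y0:y1,x0:x1]
    n,l,s,c=cv2.connectedComponentsWithStats((g<90).astype(np.uint8)); 
    for i in range(1,n): 
        if s[i,4]>15: print('blk',s[i],c[i]+[x0,y0], cv2.boxPoints(cv2.minAreaRect(np.argwhere(l==i)[:,::-1].astype(np.float32)))+[x0,y0])
blk(im,(132,200,166,235)); blk(sd,(255,282,285,312))
E
```

```text
plate px 259.5486145019531 219.12838745117188 (51.121673583984375, 52.24699020385742) [ 0.52644078 -0.03379192  0.013     ]
plate diam 0.09391746686854922
rack quad [[319.20588684 213.32352829]
 [322.40588379 171.72353172]
 [417.38234711 179.02941513]
 [414.18235016 220.62940979]]
[[323 173]
 [415 180]
 [414 217]
 [321 213]]
blk [ 9  9 11 13 87] [145.91954023 215.11494253] [[139.61538124 218.07692146]
 [146.2307663  208.15384483]
 [152.2307663  212.15384483]
 [145.61538124 222.07692146]]
blk [  6   9  18  16 191] [269.54973822 298.12041885] [[259.00000095 299.        ]
 [264.         289.        ]
 [280.         297.        ]
 [275.00000191 307.        ]]
```

View pics/crop1.png

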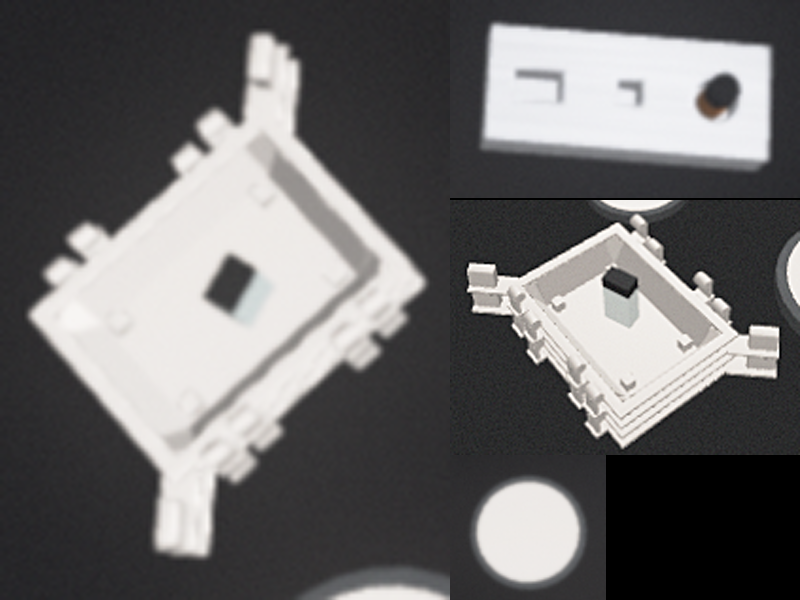

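The crop confirms three things: the oblong slot is at the rack's left end with the vial at the right, the top tray's tab stands at the upper end (crop (262,55)), and the small plate is the one needed. Next I refine these with the wrist camera.

```bash
cat >> h.py <<'E'
from scipy.spatial.transform import Rotation as R
def down(yaw_y):
    "tool pointing down with tool y at world heading yaw_y"
    y=np.array([np.cos(yaw_y),np.sin(yaw_y),0]); z=np.array([0,0,-1.]); return np.column_stack([np.cross(y,z),y,z])
def delta(pos,rot,st=None):
    st=st or bot.observe(); A=np.array(st['tool_rot'])
    print('shift mm',np.round(A.T@(np.array(pos)-st['tool_pos'])*1e3,1),'rot',np.round(R.from_matrix(A.T@rot).as_rotvec(),4))
E
python3 - <<'E'
from h import *
off=lambda c:(85+c[0]/3.75,140+c[1]/3.75)
print('cuv top',onz('top',(145.9,215.1),.085))
q=np.array([[139.6,218.1],[146.2,208.2],[152.2,212.2],[145.6,222.1]])
P=[onz('top',x,.085) for x in q]; print(np.round(P,4))
e=P[1]-P[0]; print('cuv long heading deg',np.degrees(np.arctan2(e[1],e[0])),np.linalg.norm(e),np.linalg.norm(P[2]-P[1]))
C=[onz('top',off(c),.061) for c in((30,315),(268,130),(425,285),(170,465))]
print('tray corners',np.round(C,4),'ctr',np.mean(C,0))
e=C[1]-C[0]+C[2]-C[3];print('tray x heading',np.degrees(np.arctan2(e[1],e[0])),[np.linalg.norm(C[i]-C[i-1]) for i in range(4)])
print('tab',onz('top',off((262,52)),.079))
Rk=[onz('top',c,.032) for c in((323,173),(415,180),(414,214),(322,207))]; print('rack',np.round(Rk,4),np.mean(Rk,0))
for c in ((516,70),(563,70),(560,104),(516,100)): print('slot',onz('top',(310+(c[0]-450)/3.04,165+c[1]/3.04),.032))
e=Rk[0]-Rk[1];print('rack y heading',np.degrees(np.arctan2(e[1],e[0])))
E
```

```text
cuv top [0.53083731 0.15929504 0.085     ]
[[0.5262 0.1704 0.085 ]
 [0.543  0.1587 0.085 ]
 [0.5353 0.1482 0.085 ]
 [0.5186 0.1599 0.085 ]]
cuv long heading deg -35.00685858490153 0.020402569538818607 0.012967598645956823
tray corners [[0.5259 0.2615 0.061 ]
 [0.6092 0.1454 0.061 ]
 [0.5289 0.072  0.061 ]
 [0.4511 0.1938 0.061 ]] ctr [0.52876327 0.16818078 0.061     ]
tray x heading -55.90420297470381 [np.float64(0.10088645771091398), np.float64(0.14284015972919714), np.float64(0.10881524899897084), np.float64(0.14458643105405217)]
tab [0.64236711 0.14406966 0.079     ]
rack [[ 0.6016 -0.1552  0.032 ]
 [ 0.5783 -0.3248  0.032 ]
 [ 0.5146 -0.3152  0.032 ]
 [ 0.5379 -0.1482  0.032 ]] [ 0.55811649 -0.23584448  0.032     ]
slot [ 0.57223027 -0.16877945  0.032     ]
slot [ 0.57052109 -0.19708658  0.032     ]
slot [ 0.54969304 -0.19336112  0.032     ]
slot [ 0.55375726 -0.16720333  0.032     ]
rack y heading 82.17228674014056
```

```bash
python3 - <<'E'
from h import *
delta([.56,-.18,.23],down(np.radians(-8)))
E
```

```text
shift mm [ 501.5 -242.5    1.1] rot [-7.0000e-04 -6.0000e-04 -1.1924e+00]
```

Call:
move_arm:
  steps:
    - [[250,-120,0],[0,0,-0.6],-1]
    - [[250,-120,0],[0,0,-0.6],-1]
    - [[250,-120,0],[0,0,-0.6],-1]
    - [[250,-120,0],[0,0,-0.6],-1]
    - [[250,-120,0],[0,0,-0.6],-1]
    - [[500,-242,0],[0,0,-1.192],-1]
    - [[500,-242,0],[0,0,-1.192],-1]
    - [[500,-242,0],[0,0,-1.192],-1]
    - [[500,-242,0],[0,0,-1.192],-1]
    - [[500,-242,0],[0,0,-1.192],-1]
    - [[500,-242,0],[0,0,-1.192],-1]
    - [[500,-242,0],[0,0,-1.192],-1]

```text
t: 1.15
tool_pos: [0.5172, -0.2146, 0.2312]
tool_rot: [[0.139, 0.99, -0.0], [0.99, -0.139, 0.0], [0.0, -0.0, -1.0]]
force: [0.4, -1.2, 0.5]
gripper_width: 1.0
grip_force: 0.0
```

Call:
move_arm:
  steps:
    - [[0,0,0],[0,0,0],0]
    - [[0,0,0],[0,0,0],0]
    - [[0,0,0],[0,0,0],0]

```text
t: 1.4
tool_pos: [0.5156, -0.2164, 0.2309]
tool_rot: [[0.139, 0.99, -0.001], [0.99, -0.139, 0.0], [0.0, -0.001, -1.0]]
force: [-0.2, -0.5, -0.4]
gripper_width: 0.607
grip_force: 0.0
```

```bash
python3 - <<'E'
from h import *
s=bot.observe(); print(s['t'],s['tool_pos'],s['gripper_width'])
im=bot.capture('wrist'); cv2.imwrite('pics/w_rack.png',im)
np.savez('s_rack.npz',p=s['tool_pos'],r=s['tool_rot'])
print('slot pred',proj('wrist',[.5656,-.1815,.032],s))
delta([.531,.159,.21],down(np.radians(55)),s)
E
```

```text
1.4 [ 0.51563129 -0.21643434  0.23093092] 0.6066009415149162
slot pred [322.59730485 144.79260846]
shift mm [373.9 -37.   21. ] rot [-7.0000e-04 -5.0000e-04 -1.0995e+00]
```

View pics/w_rack.png

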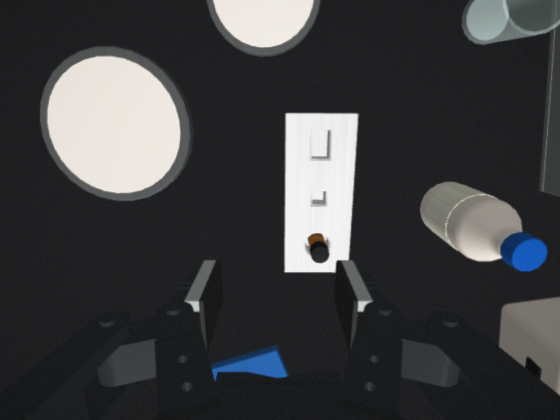

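The wrist view shows the rack top roughly from (286,114) to (350,271). The oblong slot is at about (319,143), the square at (318,197) and the vial at (318,247). I'll measure this precisely.

```bash
python3 - <<'E'
from h import *
d=np.load('s_rack.npz'); s=dict(tool_pos=d['p'],tool_rot=d['r'])
im=cv2.imread('pics/w_rack.png'); g=cv2.cvtColor(im,cv2.COLOR_BGR2GRAY)
x0,y0,x1,y1=276,100,370,285
m=(g[y0:y1,x0:x1]>128).astype(np.uint8); cs=max(cv2.findContours(m,0,1)[0],key=cv2.contourArea)
h=cv2.convexHull(cs); q=cv2.approxPolyDP(h,4,True).reshape(-1,2)+[x0,y0]; print(q.tolist())
P=np.array([onz('wrist',c,.032,s) for c in q]); print(np.round(P,4))
r=cv2.minAreaRect(np.array([onz('wrist',c+[x0,y0],.032,s)[:2]*1000 for c in h.reshape(-1,2)],np.float32)); print('rect mm',r)
print(g[143,300:340]); print(g[120:166,319]); print(g[120:166,313])
E
```

```text
[[355, 113], [348, 259], [334, 272], [284, 271], [285, 115]]
[[ 0.6    -0.1555  0.032 ]
 [ 0.5807 -0.3087  0.032 ]
 [ 0.564  -0.3223  0.032 ]
 [ 0.5089 -0.3133  0.032 ]
 [ 0.5323 -0.148   0.032 ]]
rect mm ((555.7028198242188, -235.15098571777344), (170.22195434570312, 71.16433715820312), 81.91629028320312)
[238 238 237 239 241 238 238 239 240 234 224 229 235 235 237 237 237 239
 237 236 238 238 238 238 239 236 219 159 119 144 184 218 235 239 239 237
 238 238 239 240]
[237 237 237 236 237 237 236 235 234 239 235 235 235 235 235 235 236 235
 235 235 236 236 235 236 236 236 237 235 235 236 236 238 237 237 237 233
 173 135 146 178 196 232 236 237 237 236]
[237 237 237 237 238 237 237 236 231 236 236 235 236 235 235 235 235 234
 235 236 235 236 236 235 236 236 236 237 236 237 237 237 237 237 237 234
 172 138 168 197 209 236 238 239 239 240]
```

Call:
move_arm:
  steps:
    - [[374,-37,20],[0,0,-1.1],0]
    - [[374,-37,20],[0,0,-1.1],0]
    - [[374,-37,20],[0,0,-1.1],0]
    - [[374,-37,20],[0,0,-1.1],0]
    - [[374,-37,20],[0,0,-1.1],0]
    - [[374,-37,20],[0,0,-1.1],0]
    - [[374,-37,20],[0,0,-1.1],0]
    - [[374,-37,20],[0,0,-1.1],0]
    - [[374,-37,20],[0,0,-1.1],0]
    - [[374,-37,20],[0,0,-1.1],0]
    - [[374,-37,20],[0,0,-1.1],0]
    - [[374,-37,20],[0,0,-1.1],0]

```text
t: 2.45
tool_pos: [0.5315, 0.158, 0.2113]
tool_rot: [[-0.818, 0.575, -0.0], [0.575, 0.818, -0.0], [-0.0, -0.0, -1.0]]
force: [-0.7, 0.9, 0.2]
gripper_width: 0.502
grip_force: 0.0
```

Call:
move_arm:
  steps:
    - [[0,0,0],[0,0,0],0]
    - [[0,0,0],[0,0,0],0]
    - [[0,0,0],[0,0,0],0]

```text
t: 2.7
tool_pos: [0.5317, 0.1579, 0.2115]
tool_rot: [[-0.818, 0.575, 0.0], [0.575, 0.818, -0.0], [-0.0, 0.0, -1.0]]
force: [-0.3, 0.4, -0.6]
gripper_width: 0.499
grip_force: 0.0
```

```bash
python3 - <<'E'
from h import *
s=bot.observe(); print(s['t'],s['tool_pos'],s['gripper_width'],s['dq'].max())
im=bot.capture('wrist'); cv2.imwrite('pics/w_cuv.png',im)
np.savez('s_cuv.npz',p=s['tool_pos'],r=s['tool_rot'])
print('pred',proj('wrist',[.531,.159,.085],s))
E
```

```text
2.7 [0.53167287 0.15792571 0.21148933] 0.49887493602402666 0.00838567255594401
pred [278.25856318 202.11780572]
```

View pics/w_cuv.png

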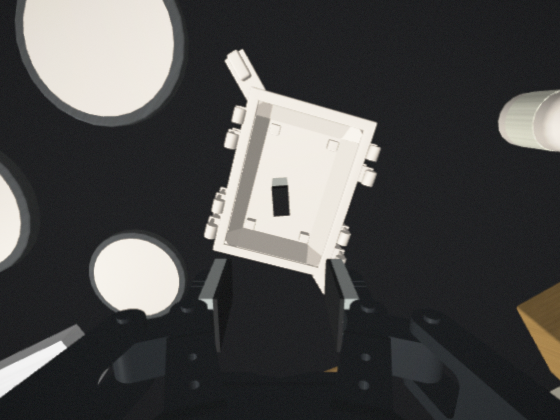

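The wrist view shows the cuvette's black top at about (280,200), inside the top tray whose rim corners are near (253,90), (376,124), (325,272) and (215,247). Its tab is at (238,65), at the lower end in this view's +x direction. I'll measure the cuvette, rim and slot.

```bash
python3 - <<'E'
from h import *
d=np.load('s_rack.npz'); s=dict(tool_pos=d['p'],tool_rot=d['r'])
print('slot by mouth px',onz('wrist',(320,144.5),.032,s))
d=np.load('s_cuv.npz'); s=dict(tool_pos=d['p'],tool_rot=d['r'])
im=cv2.imread('pics/w_cuv.png'); g=cv2.cvtColor(im,cv2.COLOR_BGR2GRAY)
x0,y0,x1,y1=262,172,300,228
m=(g[y0:y1,x0:x1]<90).astype(np.uint8); n,l,st,c=cv2.connectedComponentsWithStats(m); i=1+st[1:,4].argmax()
pts=np.argwhere(l==i)[:,::-1].astype(np.float32)
b=cv2.boxPoints(cv2.minAreaRect(pts))+[x0,y0]; print(st[i],b.tolist())
for r in range(st[i,1],st[i,1]+st[i,3],3):
    w=np.where(l[r]==i)[0]; print(r+y0,w.min()+x0,w.max()+x0, g[r+y0,278:284].mean())
P=np.array([onz('wrist',c,.085,s)[:2]*1e3 for c in b]); print(np.round(P,1))
# rim outline of trays
m=(g[80:285,200:385]>120).astype(np.uint8)
P2=[]
for c in((253,89),(376,124),(325,272),(215,247)): P2.append(onz('wrist',c,.061,s)*1e3)
P2=np.array(P2);print(np.round(P2,1),P2.mean(0)); print('tab',onz('wrist',(238,63),.079,s))
e=P2[0]-P2[3]+P2[1]-P2[2]; print('x heading?',np.degrees(np.arctan2(e[1],e[0])),[np.linalg.norm(P2[i]-P2[i-1]) for i in range(4)])
E
```

```text
slot by mouth px [ 0.56295237 -0.18137351  0.032     ]
[ 10  13  17  31 463] [[271.45575523376465, 185.83628463745117], [286.92035484313965, 184.8053092956543], [288.90708351135254, 214.6061897277832], [273.44248390197754, 215.63716506958008]]
185 284 286 106.0
188 272 287 32.666666666666664
191 272 287 36.833333333333336
194 272 287 37.0
197 273 287 37.0
200 273 287 36.166666666666664
203 273 288 35.5
206 273 288 35.5
209 274 288 37.333333333333336
212 274 288 36.0
215 274 283 75.33333333333333
[[516.6 162.4]
 [523.2 173.1]
 [544.9 160.1]
 [538.2 149. ]]
[[446.  193.5  61. ]
 [527.9 261.8  61. ]
 [618.6 152.1  61. ]
 [537.7  82.   61. ]] [532.55698898 172.38752716  61.        ]
tab [0.42616879 0.19566876 0.079     ]
x heading? 129.49320658912507 [np.float64(144.3403635871921), np.float64(106.64784869494666), np.float64(142.29478085574272), np.float64(107.0139747388589)]
```

```bash
python3 - <<'E'
from h import *
delta([.5318,.1608,.064],down(np.radians(58.7)))
E
```

```text
shift mm [  1.4   2.2 147.4] rot [ 0.0002  0.0002 -0.0662]
```

Call:
move_arm:
  steps:
    - [[1.4,2.2,30],[0,0,-0.066],0]
    - [[1.4,2.2,60],[0,0,-0.066],0]
    - [[1.4,2.2,90],[0,0,-0.066],0]
    - [[1.4,2.2,115],[0,0,-0.066],0]
    - [[1.4,2.2,132],[0,0,-0.066],0]
    - [[1.4,2.2,142],[0,0,-0.066],0]
    - [[1.4,2.2,147],[0,0,-0.066],0]
    - [[1.4,2.2,147],[0,0,-0.066],0]
    - [[1.4,2.2,147],[0,0,-0.066],0]

```text
t: 3.5
tool_pos: [0.5321, 0.1617, 0.0652]
tool_rot: [[-0.855, 0.518, 0.001], [0.518, 0.855, 0.0], [-0.001, 0.001, -1.0]]
force: [0.6, -0.8, 0.5]
gripper_width: 0.501
grip_force: 0.0
```

Call:
move_arm:
  steps:
    - [[0,0,0],[0,0,0],0.3]
    - [[0,0,0],[0,0,0],0.5]
    - [[0,0,0],[0,0,0],0.65]
    - [[0,0,0],[0,0,0],0.8]
    - [[0,0,0],[0,0,0],1]
    - [[0,0,0],[0,0,0],1]
    - [[0,0,0],[0,0,0],1]
    - [[0,0,0],[0,0,0],1]
    - [[0,0,0],[0,0,0],1]
  force: 25

```text
t: 4.25
tool_pos: [0.5319, 0.1618, 0.0649]
tool_rot: [[-0.855, 0.518, 0.001], [0.518, 0.855, 0.0], [-0.001, 0.001, -1.0]]
force: [-2.0, 0.5, 5.9]
gripper_width: 0.155
grip_force: 30.7
```

Call:
move_arm:
  steps:
    - [[0,0,-8],[0,0,0],1]
    - [[0,0,-25],[0,0,0],1]
    - [[0,0,-50],[0,0,0],1]
    - [[0,0,-80],[0,0,0],1]
    - [[0,0,-105],[0,0,0],1]
    - [[0,0,-118],[0,0,0],1]
    - [[0,0,-120],[0,0,0],1]
    - [[0,0,-120],[0,0,0],1]

```text
t: 4.92
tool_pos: [0.5316, 0.1618, 0.1848]
tool_rot: [[-0.855, 0.518, 0.001], [0.518, 0.855, 0.0], [-0.001, 0.001, -1.0]]
force: [-0.1, -0.0, -0.5]
gripper_width: 0.159
grip_force: 29.9
```

```bash
python3 - <<'E'
from h import *
s=bot.observe();print(s['tool_pos'],s['force'],s['grip_force'],s['gripper_width'])
delta([.5632,-.181,.13],down(np.radians(-8.1)))
E
```

```text
[0.53164941 0.1617729  0.18482672] [-0.13492581 -0.00615296 -0.48775032] 29.85379546880722 0.15880972137083196
shift mm [-204.6 -276.9   54.8] rot [1.2000e-03 2.0000e-04 1.1674e+00]
```

Call:
move_arm:
  steps:
    - [[-7,-9,0],[0,0,0.04],1]
    - [[-24,-32,0],[0,0,0.13],1]
    - [[-44,-60,0],[0,0,0.25],1]
    - [[-65,-88,0],[0,0,0.37],1]
    - [[-86,-116,0],[0,0,0.49],1]
    - [[-107,-145,0],[0,0,0.61],1]
    - [[-128,-173,0],[0,0,0.73],1]
    - [[-149,-201,0],[0,0,0.85],1]
    - [[-170,-230,10],[0,0,0.97],1]
    - [[-187,-253,25],[0,0,1.07],1]
    - [[-199,-270,42],[0,0,1.14],1]
    - [[-204.6,-277,54],[0,0,1.167],1]

```text
t: 5.92
tool_pos: [0.5615, -0.1842, 0.1272]
tool_rot: [[0.149, 0.989, -0.003], [0.989, -0.149, 0.001], [0.0, -0.003, -1.0]]
force: [-0.3, -0.6, -1.0]
gripper_width: 0.161
grip_force: 29.8
```

Call:
move_arm:
  steps:
    - [[0,0,0],[0,0,0],1]
    - [[0,0,0],[0,0,0],1]
    - [[0,0,0],[0,0,0],1]
    - [[0,0,0],[0,0,0],1]

```text
t: 6.25
tool_pos: [0.5634, -0.1802, 0.1312]
tool_rot: [[0.138, 0.99, 0.001], [0.99, -0.138, -0.0], [-0.0, 0.001, -1.0]]
force: [-0.6, 0.2, -0.9]
gripper_width: 0.155
grip_force: 29.8
```

```bash
python3 - <<'E'
from h import *
s=bot.observe();print(s['tool_pos'],s['tool_rot'],s['grip_force'],s['gripper_width'])
w=bot.capture('wrist'); sd=bot.capture('side'); cv2.imwrite('pics/w2.png',w);cv2.imwrite('pics/s2.png',sd)
np.savez('s2.npz',p=s['tool_pos'],r=s['tool_rot'])
pr=proj('wrist',s['tool_pos'],s); ps=proj('side',s['tool_pos']); print(pr,ps)
def crop(im,p,h): 
    x,y=int(np.clip(p[0],h,560-h)),int(np.clip(p[1],h,420-h)); print('org',x-h,y-h); return cv2.resize(im[y-h:y+h,x-h:x+h],(400,400),interpolation=cv2.INTER_CUBIC)
cv2.imwrite('pics/c2.png',np.hstack([crop(w,pr,80),crop(sd,ps+[0,20],50)]))
delta([.5632,-.181,.13],down(np.radians(-8.1)),s)
E
```

```text
[ 0.56341145 -0.18018489  0.13123723] [[ 1.38361589e-01  9.90381060e-01  1.19436941e-03]
 [ 9.90381763e-01 -1.38361258e-01 -3.55757253e-04]
 [-1.87080791e-04  1.23210482e-03 -9.99999223e-01]] 29.793165922164917 0.15459137867484332
[277.201959   275.38310627] [261.65370163 149.4854139 ]
org 197 195
org 211 119
shift mm [-0.8 -0.1  1.2] rot [0.0012 0.0002 0.0026]
```

View pics/c2.png

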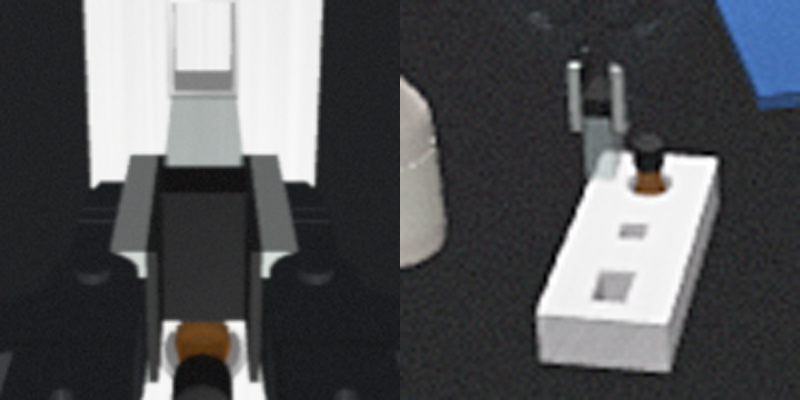

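The cuvette hangs upright between the pads. In the crop the slot mouth is centred at column 204 and the cuvette at 203. I'll check the fit along the slot's length by projection.

```bash
python3 - <<'E'
from h import *
d=np.load('s2.npz'); s=dict(tool_pos=d['p'],tool_rot=d['r'])
g=cv2.cvtColor(cv2.imread('pics/w2.png'),cv2.COLOR_BGR2GRAY)
W=lambda t:s['tool_pos']+s['tool_rot']@(np.array(t)/1e3)
for t in((12,0,-21),(12,0,-11),(12,0,25),(12,7,25),(12,-7,25),(-12,0,-21)): print(t,proj('wrist',W(t),s))
print('col278',list(enumerate(g[190:275,284].tolist(),190)))
print(onz('wrist',(197+204/2.5,195+0),.032,s))
for z in((.5632,-.181),):
  c=np.array([z[0],z[1],.032]);a=np.radians(81.9);u=np.array([np.cos(a),np.sin(a),0])
  print([proj('wrist',c+u*k,s) for k in(-.016,-.014,.014,.016)])
for y in(195,215,230): print(y,g[y,255:305].tolist())
E
```

```text
(12, 0, -21) [277.0422205  272.63297925]
(12, 0, -11) [277.11126076 261.87398663]
(12, 0, 25) [277.29850701 232.71989969]
(12, 7, 25) [290.59588352 232.71699944]
(12, -7, 25) [264.00126706 232.72131384]
(-12, 0, -21) [277.10478651 324.69672286]
col278 [(190, 241), (191, 241), (192, 241), (193, 241), (194, 242), (195, 233), (196, 239), (197, 241), (198, 241), (199, 240), (200, 240), (201, 240), (202, 240), (203, 241), (204, 240), (205, 241), (206, 241), (207, 241), (208, 241), (209, 240), (210, 241), (211, 241), (212, 241), (213, 241), (214, 241), (215, 241), (216, 241), (217, 242), (218, 241), (219, 241), (220, 242), (221, 242), (222, 237), (223, 172), (224, 134), (225, 131), (226, 129), (227, 129), (228, 128), (229, 129), (230, 135), (231, 159), (232, 172), (233, 152), (234, 155), (235, 174), (236, 177), (237, 177), (238, 177), (239, 175), (240, 176), (241, 176), (242, 180), (243, 177), (244, 178), (245, 177), (246, 177), (247, 177), (248, 178), (249, 178), (250, 178), (251, 176), (252, 177), (253, 180), (254, 177), (255, 177), (256, 178), (257, 179), (258, 179), (259, 177), (260, 1
[... 411 characters left out ...]
 240, 242, 243, 243, 243, 243, 243, 243, 242, 241, 238, 235, 235, 235, 234, 234, 233, 233, 232, 232, 232, 227, 220, 218, 221, 231, 239, 240, 240, 240, 239, 239, 239, 239, 240, 241, 239, 239]
215 [241, 242, 240, 237, 240, 241, 242, 240, 231, 217, 214, 196, 206, 235, 237, 238, 238, 239, 240, 239, 240, 241, 241, 239, 238, 240, 241, 241, 240, 241, 241, 239, 238, 231, 199, 177, 201, 224, 239, 241, 242, 241, 241, 240, 240, 242, 242, 242, 241, 240]
230 [242, 244, 242, 240, 240, 242, 242, 241, 232, 216, 212, 189, 144, 137, 137, 136, 134, 134, 136, 135, 134, 134, 134, 133, 131, 131, 131, 133, 134, 135, 135, 133, 133, 136, 152, 178, 195, 223, 242, 244, 244, 243, 241, 240, 242, 242, 243, 244, 243, 242]
```

Call:
move_arm:
  steps:
    - [[0,0.3,8],[0,0,0],1]
    - [[0,0.3,28],[0,0,0],1]
    - [[0,0.3,45],[0,0,0],1]
    - [[0,0.3,58],[0,0,0],1]
    - [[0,0.3,66],[0,0,0],1]
    - [[0,0.3,72],[0,0,0],1]
    - [[0,0.3,76],[0,0,0],1]
    - [[0,0.3,80],[0,0,0],1]
    - [[0,0.3,84],[0,0,0],1]
    - [[0,0.3,87],[0,0,0],1]
    - [[0,0.3,90],[0,0,0],1]
    - [[0,0.3,90],[0,0,0],1]

```text
t: 7.35
tool_pos: [0.5632, -0.1812, 0.0399]
tool_rot: [[0.141, 0.99, -0.0], [0.99, -0.141, 0.0], [0.0, -0.0, -1.0]]
force: [-0.6, 0.4, -0.5]
gripper_width: 0.158
grip_force: 29.8
```

Call:
move_arm:
  steps:
    - [[0,0,1.5],[0,0,0],1]
    - [[0,0,3],[0,0,0],1]
    - [[0,0,4.5],[0,0,0],1]
    - [[0,0,4.5],[0,0,0],1]

```text
t: 7.68
tool_pos: [0.5635, -0.1813, 0.036]
tool_rot: [[0.14, 0.99, 0.001], [0.99, -0.14, -0.0], [-0.0, 0.001, -1.0]]
force: [0.3, -0.9, 0.6]
gripper_width: 0.153
grip_force: 29.8
```

Call:
move_arm:
  steps:
    - [[0,0,0],[0,0,0],0.7]
    - [[0,0,0],[0,0,0],0.6]
    - [[0,0,0],[0,0,0],0.5]
    - [[0,0,0],[0,0,0],0.3]
    - [[0,0,0],[0,0,0],0.1]
    - [[0,0,0],[0,0,0],0.1]

```text
t: 8.18
tool_pos: [0.5633, -0.1812, 0.0357]
tool_rot: [[0.141, 0.99, -0.0], [0.99, -0.141, 0.0], [0.0, -0.0, -1.0]]
force: [-0.2, -0.1, 0.8]
gripper_width: 0.447
grip_force: 0.0
```

Call:
move_arm:
  steps:
    - [[0,0,-10],[0,0,0],0.1]
    - [[0,0,-35],[0,0,0],0.1]
    - [[0,0,-70],[0,0,0],0.1]
    - [[0,0,-105],[0,0,0],0.1]
    - [[0,0,-130],[0,0,0],0.1]
    - [[0,0,-134],[0,0,0],0.1]
    - [[0,0,-134],[0,0,0],0.1]

```text
t: 8.77
tool_pos: [0.5639, -0.1815, 0.1723]
tool_rot: [[0.141, 0.99, 0.004], [0.99, -0.141, -0.001], [-0.001, 0.004, -1.0]]
force: [-0.1, -1.1, -1.6]
gripper_width: 0.448
grip_force: 0.0
```

```bash
python3 - <<'E'
from h import *
s=bot.observe();print(s['t'],s['tool_pos'],s['joint_positions'])
np.savez('s3.npz',p=s['tool_pos'],r=s['tool_rot'])
w=bot.capture('wrist'); sd=bot.capture('side'); cv2.imwrite('pics/w3.png',w);cv2.imwrite('pics/s3.png',sd)
a=np.radians(81.9);ux=np.array([np.sin(a),-np.cos(a),0]);uy=np.array([np.cos(a),np.sin(a),0]);c=np.array([.5632,-.181,.056])
q=[proj('wrist',c+ux*i*.007+uy*j*.012,s) for i,j in((-1,-1),(1,-1),(1,1),(-1,1))]; print('pred top',np.round(q,1))
m=(cv2.cvtColor(w,cv2.COLOR_BGR2GRAY)<80).astype(np.uint8)
cx,cy=np.mean(q,0).astype(int); n,l,st,ce=cv2.connectedComponentsWithStats(m); print('blob',st[l[cy,cx]],ce[l[cy,cx]],np.mean(q,0))
o=np.hstack([cv2.resize(w[cy-50:cy+50,cx-50:cx+50],(400,400)),cv2.resize(sd[145:220,235:310],(400,400))]); cv2.imwrite('pics/c3.png',o)
# tray & tab from top view: refine
E
```

```text
8.7667 [ 0.56392613 -0.18147068  0.17229555] [-3.73172704e-01  4.43056178e-01  1.46664767e+00  4.52446881e-05
  1.22792824e+00 -2.32161376e-01]
pred top [[267.3 221.3]
 [284.7 221.2]
 [284.9 192.2]
 [267.1 192.2]]
blob [269 190  17  31 503] [277.0417495  204.92644135] [276.01018383 206.72396708]
```

View pics/c3.png

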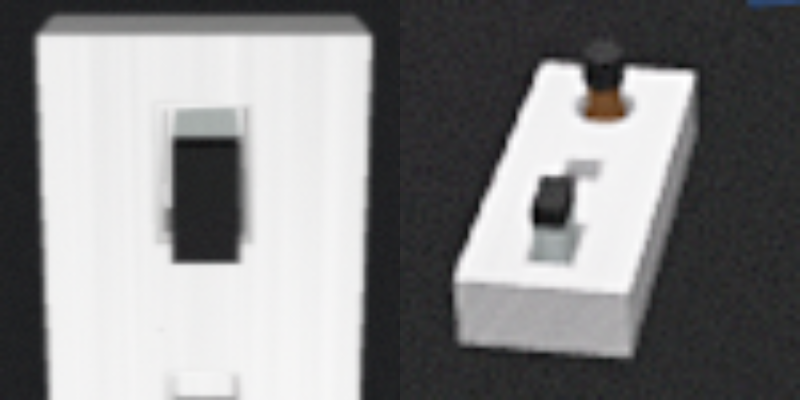

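The cuvette stands down in the slot: its black top rows end at 220.5, where 221 is expected at the proper height. Next is the tab, with a wrist view from above it.

```bash
python3 - <<'E'
from h import *
delta([.635,.145,.20],down(np.radians(82)))
E
```

```text
shift mm [333.   25.5 -30.8] rot [-6.0000e-04 -9.0000e-04 -1.5721e+00]
```

Call:
move_arm:
  steps:
    - [[0,0,-31],[0,0,-0.1],0.1]
    - [[40,3,-31],[0,0,-0.22],0.1]
    - [[75,6,-31],[0,0,-0.34],0.1]
    - [[110,9,-31],[0,0,-0.46],0.1]
    - [[145,12,-31],[0,0,-0.58],0.1]
    - [[180,15,-31],[0,0,-0.7],0.1]
    - [[215,18,-31],[0,0,-0.82],0.1]
    - [[250,20,-31],[0,0,-0.94],0.1]
    - [[285,22,-31],[0,0,-1.06],0.1]
    - [[310,24,-31],[0,0,-1.18],0.1]
    - [[325,25,-31],[0,0,-1.3],0.1]
    - [[333,25,-31],[0,0,-1.42],0.1]

```text
t: 9.87
tool_pos: [0.6344, 0.1472, 0.1986]
tool_rot: [[-0.96, 0.28, -0.003], [0.28, 0.96, -0.0], [0.003, -0.001, -1.0]]
force: [-0.4, -0.5, 0.4]
gripper_width: 0.449
grip_force: 0.0
```

Call:
move_arm:
  steps:
    - [[0,0,0],[0,0,-0.1],0.1]
    - [[0,0,0],[0,0,-0.152],0.1]
    - [[0,0,0],[0,0,-0.152],0.1]
    - [[0,0,0],[0,0,-0.152],0.1]
    - [[0,0,0],[0,0,-0.152],0.1]

```text
t: 10.28
tool_pos: [0.6347, 0.1448, 0.1999]
tool_rot: [[-0.99, 0.142, -0.001], [0.142, 0.99, -0.0], [0.001, -0.0, -1.0]]
force: [0.2, 0.4, -0.2]
gripper_width: 0.453
grip_force: 0.0
```

```bash
python3 - <<'E'
from h import *
s=bot.observe();print(s['t'],s['tool_pos'],s['joint_positions'])
np.savez('s4.npz',p=s['tool_pos'],r=s['tool_rot'])
w=bot.capture('wrist'); cv2.imwrite('pics/w4.png',w)
p=proj('wrist',[.640,.144,.079],s); print(p)
cx,cy=np.clip(p,[140,105],[420,315]).astype(int); print('org',cx-140,cy-105)
cv2.imwrite('pics/c4.png',cv2.resize(w[cy-105:cy+105,cx-140:cx+140],(800,600),interpolation=cv2.INTER_CUBIC))
E
```

```text
10.2833 [0.63467188 0.14479316 0.19993599] [ 1.68052727e-01  5.52143021e-01  1.23878694e+00 -1.52540537e-05
  1.35196657e+00 -1.26070213e+00]
[277.93275026 211.72276718]
org 137 106
```

View pics/c4.png

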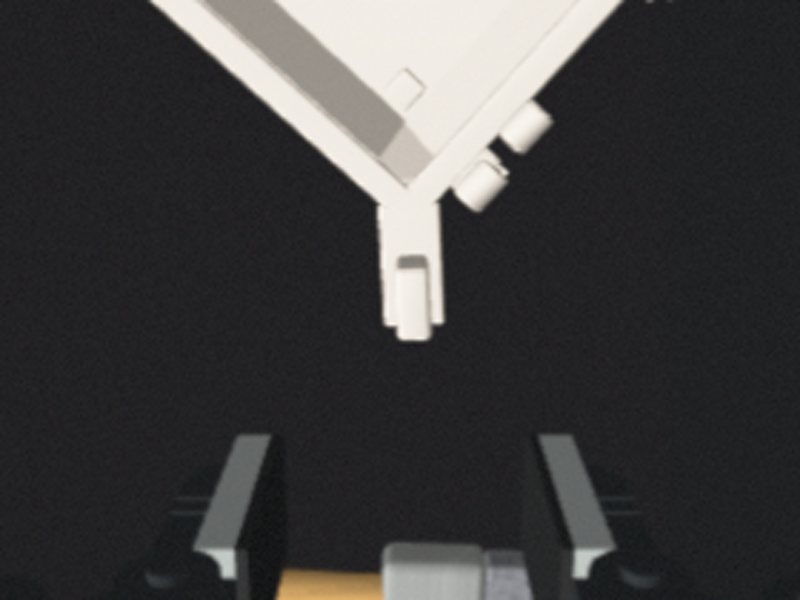

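The crop shows the tab's top face centred at crop (414,303), which is pixel (281.9,212). Its axis is turned about 3° from the tool's, and the ear runs from crop (408,205) to (414,325).

```bash
python3 - <<'E'
from h import *
d=np.load('s4.npz'); s=dict(tool_pos=d['p'],tool_rot=d['r'])
f=lambda x,y,z:onz('wrist',(137+x/2.857,106+y/2.857),z,s)
A=[f(398,268,.079),f(427,268,.079),f(431,339,.079),f(400,339,.079)];c=np.mean(A,0);print('tab',c,[np.linalg.norm(A[i]-A[i-1])*1e3 for i in range(4)])
e=f(414,325,.061)-f(408,205,.061); h=np.arctan2(e[1],e[0]); print('axis',np.degrees(h))
e2=A[2]+A[3]-A[0]-A[1]; print(np.degrees(np.arctan2(e2[1],e2[0])))
ed=f(500,150,.061) ; r1=f(378,200,.061)-f(152,0,.061); print('short/long edge heading',np.degrees(np.arctan2(r1[1],r1[0])))
h=np.radians(-5.5)
xh=h-np.pi/4; R2=np.array([[np.cos(xh),-np.sin(xh)],[np.sin(xh),np.cos(xh)]])
o=c[:2]-R2@[.0877,.0677]; print('tray origin',o,'far',o+R2@[-.075,-.055])
delta([c[0],c[1],.063],down(h+np.pi/2),s)
E
```

```text
tab [0.6410002  0.14712866 0.079     ] [np.float64(21.104888106023726), np.float64(8.16909568097458), np.float64(21.1385670797898), np.float64(8.926474877456707)]
axis -5.238171772483899
-5.6432961789519
short/long edge heading 39.80048297239301
tray origin [0.53297715 0.17173764] far [0.44283193 0.19462518]
shift mm [ -6.1   3.3 136.9] rot [-0.0004 -0.0012 -0.046 ]
```

Call:
move_arm:
  steps:
    - [[-6,3.3,30],[0,0,-0.046],0.2]
    - [[-6,3.3,60],[0,0,-0.046],0.3]
    - [[-6,3.3,90],[0,0,-0.046],0.3]
    - [[-6,3.3,112],[0,0,-0.046],0.3]
    - [[-6,3.3,126],[0,0,-0.046],0.3]
    - [[-6,3.3,133],[0,0,-0.046],0.3]
    - [[-6,3.3,136],[0,0,-0.046],0.3]
    - [[-6,3.3,136],[0,0,-0.046],0.3]
    - [[-6,3.3,136],[0,0,-0.046],0.3]

```text
t: 11.08
tool_pos: [0.6419, 0.1475, 0.0662]
tool_rot: [[-0.996, 0.094, 0.002], [0.094, 0.996, 0.0], [-0.002, 0.001, -1.0]]
force: [-0.4, 1.0, 0.4]
gripper_width: 0.352
grip_force: 0.0
```

Call:
move_arm:
  steps:
    - [[0,0,0],[0,0,0],0.5]
    - [[0,0,0],[0,0,0],0.65]
    - [[0,0,0],[0,0,0],0.75]
    - [[0,0,0],[0,0,0],0.8]
    - [[0,0,0],[0,0,0],1]
    - [[0,0,0],[0,0,0],1]
    - [[0,0,0],[0,0,0],1]
    - [[0,0,0],[0,0,0],1]
  force: 90

```text
t: 11.75
tool_pos: [0.6417, 0.1474, 0.0653]
tool_rot: [[-0.996, 0.094, 0.001], [0.094, 0.996, 0.0], [-0.001, 0.0, -1.0]]
force: [1.9, 0.5, 5.3]
gripper_width: 0.082
grip_force: 88.5
```

Call:
move_arm:
  steps:
    - [[0.2,0,-3],[0,-0.015,0],1]
    - [[0.4,0,-6],[0,-0.03,0],1]
    - [[0.6,0,-10],[0,-0.05,0],1]
    - [[1,0,-14],[0,-0.07,0],1]
    - [[1.7,0,-20],[0,-0.1,0],1]
    - [[2.5,0,-25],[0,-0.125,0],1]
    - [[3.4,0,-30.3],[0,-0.15,0],1]
    - [[3.4,0,-30.3],[0,-0.15,0],1]

```text
t: 12.42
tool_pos: [0.6378, 0.148, 0.0965]
tool_rot: [[-0.984, 0.093, 0.152], [0.092, 0.996, -0.014], [-0.153, 0.0, -0.988]]
force: [0.6, 1.0, -1.5]
gripper_width: 0.088
grip_force: 88.1
```

```bash
python3 - <<'E'
from h import *
s=bot.observe();print(s['t'],s['tool_pos'],s['force'],s['wrist_torque'],s['grip_force'],s['gripper_width'])
sd=bot.capture('side'); cv2.imwrite('pics/s5.png',sd)
cv2.imwrite('pics/c5.png',cv2.resize(sd[200:400,170:380],(630,600),interpolation=cv2.INTER_CUBIC))
E
```

```text
12.4167 [0.63778149 0.14798451 0.09648273] [ 0.63364413  0.98475978 -1.46873474] [ 0.01532877 -0.15262342 -0.08991097] 88.12820076942444 0.08839118527826405
```

View pics/c5.png

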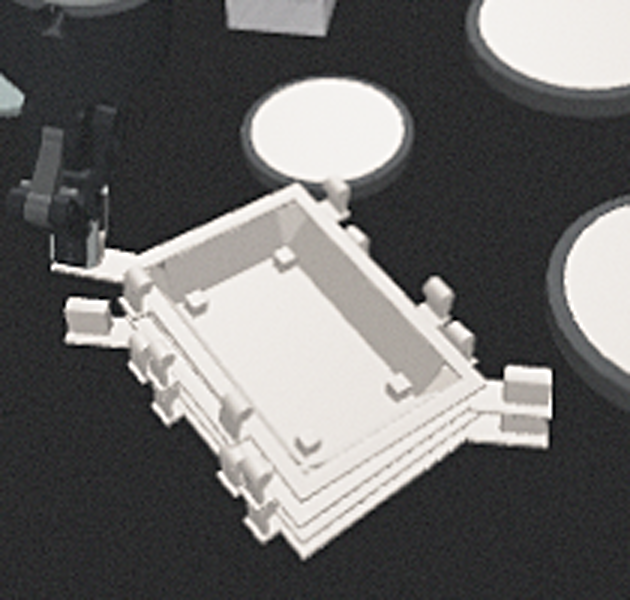

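The top tray is tilted up at the held tab (crop (85,240)) with its far corner down, and the lower three trays have not moved. I'll tilt a little more.

Call:
move_arm:
  steps:
    - [[0.2,0,-5],[0,-0.025,0],1]
    - [[0.6,0,-10],[0,-0.05,0],1]
    - [[1.1,0,-15],[0,-0.075,0],1]
    - [[1.7,0,-20.2],[0,-0.1,0],1]
    - [[1.7,0,-20.2],[0,-0.1,0],1]

```text
t: 12.88
tool_pos: [0.633, 0.1484, 0.1161]
tool_rot: [[-0.964, 0.093, 0.25], [0.09, 0.996, -0.023], [-0.251, 0.0, -0.968]]
force: [-0.0, 1.7, -0.8]
gripper_width: 0.086
grip_force: 88.2
```

```bash
python3 - <<'E'
from h import *
s=bot.observe();print(s['t'],s['force'],s['wrist_torque'],s['joint_positions'])
A=np.array(s['tool_rot'])
for z in(.02,.04,.1,.14): print(z,np.round(A.T@np.array([0,0,z*1e3]),1))
# level pose with tray high, then over plate (tab offset = 108,-24.6 from centre)
p=np.array(s['tool_pos'])
print(A,p)
E
```

```text
12.8833 [-5.81295599e-04  1.68101285e+00 -8.09267063e-01] [ 0.09923894 -0.04341627 -0.09987488] [ 0.20126551  0.51623438  1.51913732 -0.09525328  0.86552213 -1.22298025]
0.02 [ -5.    0.  -19.4]
0.04 [-10.    0.  -38.7]
0.1 [-25.1   0.  -96.8]
0.14 [-3.510e+01  1.000e-01 -1.355e+02]
[[-9.63848090e-01  9.33574264e-02  2.49562118e-01]
 [ 9.04824364e-02  9.95632571e-01 -2.29937577e-02]
 [-2.50618812e-01  4.18499059e-04 -9.68085759e-01]] [0.6329779  0.14840565 0.11606817]
```

Call:
move_arm:
  steps:
    - [[-1,0,-4],[0,0,0],1]
    - [[-2,0,-8],[0,0,0],1]
    - [[-3.5,0,-13.5],[0,0,0],1]
    - [[-5,0,-19.4],[0,0,0],1]
    - [[-7.5,0,-29],[0,0,0],1]
    - [[-10.5,0,-41],[0,0,0],1]
    - [[-14.5,0,-56],[0,0,0],1]
    - [[-19,0,-74],[0,0,0],1]
    - [[-24,0,-93],[0,0,0],1]
    - [[-29,0,-111],[0,0,0],1]
    - [[-33,0,-127],[0,0,0],1]
    - [[-35,0,-135],[0,0,0],1]

```text
t: 13.88
tool_pos: [0.6342, 0.1482, 0.2579]
tool_rot: [[-0.964, 0.094, 0.25], [0.091, 0.996, -0.022], [-0.251, 0.001, -0.968]]
force: [-1.0, -0.2, -1.0]
gripper_width: 0.085
grip_force: 88.2
```

```bash
python3 - <<'E'
from h import *
s=bot.observe();print(s['t'],s['force'],s['wrist_torque'],s['joint_positions'],s['gripper_width'])
# target: level tool, tray origin over plate; same yaw, tool z .24 => tray underside ~.21
h=np.radians(-5.4); c=np.array([.5264,-.0338]); 
xh=h-np.pi/4; R2=np.array([[np.cos(xh),-np.sin(xh)],[np.sin(xh),np.cos(xh)]])
# tcp offset from tray origin at grasp
off=np.array([.6417,.1474])-np.array([.5330,.1717])
print('tcp target',c+off)
delta([*(c+off),.24],down(h+np.pi/2),s)
E
```

```text
13.8833 [-0.95740394 -0.15768494 -0.97669746] [-0.02700381  0.03679828 -0.08256873] [ 0.20029095  0.38410334  1.36497161 -0.07860472  1.15023675 -1.25325932] 0.08464131629294926
tcp target [ 0.6351 -0.0581]
shift mm [ -15.2 -205.3   22.2] rot [0.0012 0.2536 0.0004]
```

Call:
move_arm:
  steps:
    - [[-0.5,-4,0],[0,0.01,0],1]
    - [[-1,-12,1],[0,0.02,0],1]
    - [[-2,-27,2],[0,0.04,0],1]
    - [[-4,-48,4],[0,0.06,0],1]
    - [[-6,-72,6],[0,0.09,0],1]
    - [[-8,-98,8],[0,0.12,0],1]
    - [[-10,-124,11],[0,0.15,0],1]
    - [[-12,-150,14],[0,0.18,0],1]
    - [[-13,-172,17],[0,0.21,0],1]
    - [[-14,-189,19],[0,0.23,0],1]
    - [[-15,-200,20],[0,0.245,0],1]
    - [[-15,-205,21],[0,0.253,0],1]

```text
t: 14.88
tool_pos: [0.6338, -0.0598, 0.2363]
tool_rot: [[-0.995, 0.095, -0.006], [0.095, 0.995, 0.001], [0.006, 0.0, -1.0]]
force: [-0.8, 0.8, -0.7]
gripper_width: 0.089
grip_force: 88.2
```

Call:
move_arm:
  steps:
    - [[0,0,0],[0,0,0],1]
    - [[0,0,0],[0,0,0],1]
    - [[0,0,0],[0,0,0],1]
    - [[0,0,0],[0,0,0],1]
    - [[0,0,0],[0,0,0],1]
    - [[0,0,0],[0,0,0],1]
    - [[0,0,0],[0,0,0],1]
    - [[0,0,0],[0,0,0],1]

```text
t: 15.55
tool_pos: [0.6341, -0.0577, 0.2377]
tool_rot: [[-0.996, 0.093, -0.003], [0.093, 0.996, 0.0], [0.003, -0.0, -1.0]]
force: [0.4, -0.3, 0.0]
gripper_width: 0.087
grip_force: 88.2
```

```bash
python3 - <<'E'
from h import *
s=bot.observe();print(s['t'],s['tool_pos'],s['tool_rot'],s['force'],s['gripper_width'],abs(s['dq']).max())
t=bot.capture('top'); sd=bot.capture('side'); cv2.imwrite('pics/t6.png',t);cv2.imwrite('pics/s6.png',sd)
# predicted rim corners
o=np.array([*(np.array(s['tool_pos'][:2])-[.1087,-.0243]),s['tool_pos'][2]-.0653+.036])
xh=np.radians(-50.4);X=np.array([np.cos(xh),np.sin(xh),0]);Y=np.array([-np.sin(xh),np.cos(xh),0])
for im,n in((t,'top'),(sd,'side')):
    for i,j in((-1,-1),(1,-1),(1,1),(-1,1)): cv2.circle(im,tuple(int(v) for v in proj(n,o+X*i*.075+Y*j*.055+[0,0,.025])),3,(0,0,255),1)
print('origin',o)
cv2.imwrite('pics/c6.png',np.hstack([cv2.resize(t[60:360,60:450],(400,308)),cv2.resize(sd[100:400,130:520],(400,308))]))
E
```

```text
15.55 [ 0.63413566 -0.05770442  0.2376766 ] [[-9.95619702e-01  9.34499474e-02 -2.91831482e-03]
 [ 9.34495707e-02  9.95623979e-01  2.65444857e-04]
 [ 2.93035002e-03 -8.43313811e-06 -9.99995706e-01]] [ 0.36761255 -0.27975577  0.01431384] 0.08748726122157283 0.0033169819137524896
origin [ 0.52543566 -0.03340442  0.2083766 ]
```

View pics/c6.png

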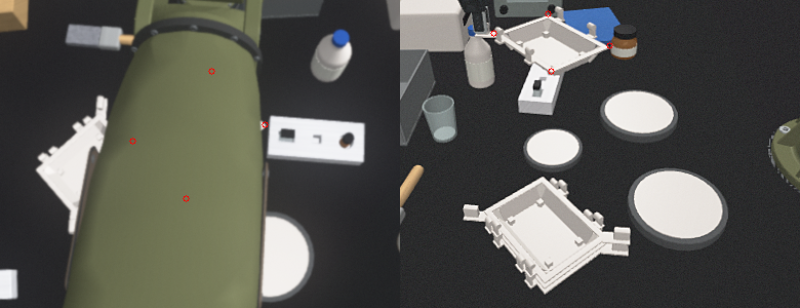

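The side view shows the tray held level with its rim corners on the predicted marks. The stack is undisturbed, and the cuvette stands in the rack at (538,85). Handing in.

```bash
python3 -c "
from rig import bot
print(bot.hand_in())"
```

```text
the job is handed in; nothing more can be done
None
```

The job is handed in, but no verdict came back. In the last camera views the cuvette stands in the oblong slot, the rest of the stack looks in place, and the top tray is held level about 20 cm above the table, its middle within about 1 mm of the plate's centre by calculation.

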